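# Put a strapping-tool battery on charge

### The job

Put the large battery pack, the one with the tongue, on charge. Press the charger's bay cover in at its free edge until the catch lets go and it swings open, then hook the pack's tongue under the ledge at the low end of the bay, rock the pack down until it lies flat and fully home between its guides, and let go. Leave the cover standing open so that the pack stays cool, and do not disturb the small pack, the film roll, the tin of seals or the tape dispenser.

Things in the scene. Friction and masses are not known exactly. Their poses are not given: they have to be found in the camera images.
- charger: Charger, a fixed grey steel wedge 208 mm deep (x), 245 wide (y), 43 high at the front, 141 at the back; the face slopes at 25 degrees. Seen from its low front the right half of the face is the bay cover, the left half a black fascia. Origin: middle of the underside; x from low front to high back, y left, z up. Stands left or right on the bench, front to the robot's right (up to 33 degrees off).
- cover (a joint): Hinge of the bay cover, rad: 0 shut and flush, positive open, stops at -0.055 and 2.3. Aluminium plate 122 mm across, 156 along the slope, 4 thick, hinged on its left long edge (by the fascia). A catch under the free right edge holds it against a spring: pressed in about 0.025 rad it lets go, and as the finger draws back the cover swings open to 2.3 in 1 to 2 s and stays there.
- cover_press (a point): Middle of the rubber press pad (40 x 22 mm, flush) on the cover by its free edge, 105 mm from the hinge line. Moves with the cover; z is the cover's outward normal, x up the slope. Pressing here takes about 3 N; the catch lets go 2.5 to 3 mm in, a hard stop comes at 6 mm. The opening cover leans on a finger left within its swing (123 mm about the hinge).
- cover_hinge (a point): Point on the cover's hinge line, in the plane of the face, level with the press pad and with the middle of the pack's place. Turns with the cover.
- bay_seat (a point): Point on the bay floor under the centre of the pack's underside when the pack is home (play 2 mm along, 1.5 mm to each side). Axes: x up the slope, y left, z square out of the sloping face, 25 degrees from vertical. The bay is open over x -78 to 80 and y -62 to 62 mm; its floor lies 55 mm below the face. The pack goes in with its tongue at the low end (-x).
- bay_ledge (a point): Middle of the lower front edge of the ledge at the bay's low end, 14 mm above the bay floor, axes as bay_seat. The ledge is 4 mm thick and runs 10 mm on down the slope to an end wall; posts below it stand 43 mm apart. The tongue goes under it and cannot reach it from straight above: tilt the pack tail up 16 degrees to the floor, slide the tip 5.5 mm under, then rock it flat.
- bay_tail (a point): Middle of the top front edge of the tail stop, a wall 10 mm high and 4 mm thick at the pack's upper end, 53 mm up the slope from bay_seat; axes as bay_seat. Side guides 10 mm high with flared tops, 51 mm apart, stand beside the pack's ends (bay_seat x -50 to -28 and 30 to 52 mm); between and outside them there is free room for fingers.
- pack: The large battery pack: black plastic block 100 mm long (x), 48 wide (y), 44 high (z), about 0.42 kg, with a tongue 12 mm long, 36 wide, 10 high that continues the underside at its -x end. Grey ribbed panel on top. Origin: centre of the block's underside. It lies flat in the tray, the tongue roughly towards the robot's side (up to 46 degrees off).
- pack_tongue (a point): Middle of the lower edge of the tongue's tip, 62 mm from the pack's origin along its -x.
- tray: Fixed shallow grey plastic tray 250 x 235 mm, walls 30 mm high and 5 mm thick, floor 5 mm thick, that holds both packs. Origin: centre of its underside. It stands on the other side of the bench from the charger.
- pack_small: Smaller battery pack without tongue, 62 x 36 x 30 mm, in the same tray. Not to be moved. Origin: centre of its underside.
- film_roll: Hand roll of stretch film, upright between tray and charger: white roll 68 mm in diameter and 122 mm high, its cardboard core sticking up to 165 mm. Not to be moved. Origin: centre of its foot.
- seal_tin: Steel tin of strap seals, 60 mm in diameter, 40 mm high, nearer the robot. Not to be moved. Origin: centre of its underside.
- tape_gun: Hand tape dispenser lying on its side behind the film roll, about 150 x 150 mm, 55 mm high. Not to be moved. Origin: underside, near the tape's axis.
There are look-alikes about, which are no part of the job. Leave any yellow look-alike of the pack alone.

How it is judged:
By the outcome, as a careful person would: the job done as asked, in the order asked, and still so for the second after the job is handed in, with the robot touching nothing.
It also fails if it takes over 58 s, if anything falls off the work surface, if the arm or the gripper's body presses on something with over 40 N, if the wrist force passes 120 N, or if a joint passes its speed limit or range.

### The arm

A 6-joint arm with a two-finger parallel gripper is mounted at the origin on the work surface. World frame = base frame: x ahead of the robot, y to its left, z up, the work surface at z = 0. Lengths are in m, angles in rad, forces in N, time in s.
With the tool pointing down it reaches from about 0.35 to 0.775 m from the base axis. Payload 5.5 kg.
Tool frame: the origin (TCP) lies at the very end of the fingers, on their centre line; the grasp point (between the pads) lies 19 mm behind it (grip_point_offset is the distance from the TCP to the grasp point, in m); z points along the fingers, y is the direction in which the jaws open and shut (so a half turn about z gives the same grasp; the last joint's range is limited). The gripper opens to 85 mm and grips with 20 to 120 N. Pads are 22 mm wide; open, the fingers measure 114 mm over their backs; the gripper's body (76 mm by 85 mm) begins 54 mm behind the grasp point. The pads swing forward as they close: fully open they stand 13 mm farther back than shut.
Start: joints at [1.046, 0.313, 0.046, 1.304, 0, 1.431], TCP at [0.216, 0.533, 0.231] pointing down, gripper open.
Joint ranges: [-2.76, 2.76], [-0.86, 1.69], [-1.03, 1.26], [-2.2, 2.34], [-1.47, 1.5], [-3.14, 3.14]. Speed limits (rad/s): [2.57, 2.57, 3.14, 3.14, 3.14, 3.14].

### API

Orientations are given as a unit quaternion [w, x, y, z].
In Python, from workcell import * gives the robot as it stands.
- The arm moves only by the shell command python3 -m crank 'ROWS' [OPENING] [FORCE]. ROWS is a JSON object of lists of equal length, an entry for each row: "travel": the shift along the tool's x, y, z in units of 40 mm (1.0 is 40 mm), a list of three; "turn": the turn about the tool's z in rad. In form: {"travel": [[x, y, z], ...], "turn": [turn, ...]}. A call has 1 to 5 rows; each row is the pose to reach, as a shift and turn from the pose commanded when the call began, along the tool's axes at that moment; what a row does not reach only later rows make up. A row lasts 1/12 s, in which the tool goes at most 41.7 mm and 7.16 degrees, less where a joint would pass 70% of its speed; a pose out of reach is approached as far as the arm can. A call with a gripper value outside its range is refused whole. OPENING is the finger opening in mm, from 0 to 85.4, set as the call begins (- or left out, the last holds). The fingers move at their own pace and stop on an object; FORCE is the grip in N (left out, the last holds). Time passes only in rows, so rows that repeat a pose let the fingers close. It gives the time, the measured TCP pose, the force and the opening at its end, in the units of the state.
- get_state(): the state, without advancing time (a new reading comes with each control period).
- read_camera(name): name is "side" or "top"; returns a dict with "image" (480x640x3 uint8, red, green, blue), "K" (3x3 intrinsics, pixels), "k1" (the pictures are not rectified: a ray, as slopes to the right and down, at radius r is drawn at 1 + k1 r^2 times it, then the intrinsics apply), "R" (3x3) and "t" (3): a world point X has camera coordinates R X + t. Camera axes: x right, y down, z forward; pixel columns grow to the right and rows downward; lengths in m; the calibration is good to about 2 mm. A picture is of the moment at which its call begins. There is no depth.
- hand_in(): hands the job in, once; it reports no verdict.
The state is a dict: "clock": time; "joint_pos": joint angles; "qvel": joint speeds; "tau": joint torques, N m; "tcp_pos": TCP position; "orientation": TCP orientation; "wrist_force": force on the tool from outside, world axes, zero at the start; "ft_torque": the same for the moment, N m; "finger_gap": finger opening in m.
Only numpy, scipy, OpenCV 4.12 (cv2) and the standard library are available. Lean on these libraries where they do the work, as an engineer would, in place of code of your own. Each camera call takes 0.05 s, during which the arm holds its last target. There are 200 camera calls.

## Working session

There is one attempt and no reset: what is moved stays moved. The work goes in short steps, Python scripts to look and compute and a shell command to move; the robot and the scene stay as the last step left them, time stands still between calls to the robot, and variables do not carry over. Pictures are saved under pics/ and viewed, about 8 in all and at most 12, crops included, and the job is handed in when it is done.

```bash
ls; mkdir -p pics; python3 - <<'E'
from workcell import *
import cv2,numpy as np
print(get_state())
for n in("top","side"):
    c=read_camera(n);cv2.imwrite(f"pics/{n}0.png",c["image"][:,:,::-1]);print(n,c["K"],c["k1"],c["R"],c["t"])
E
```

```text
pics
{'clock': 0.0, 'joint_pos': array([1.04638745e+00, 3.13995461e-01, 4.49465217e-02, 1.30360590e+00,
       1.59513973e-05, 1.43117976e+00]), 'qvel': array([ 1.86285106e-03,  1.37543878e-03, -5.33122510e-04,  2.67274786e-05,
        4.44622156e-04, -4.96446540e-04]), 'tau': array([-1.81116720e-03, -4.80627966e+01,  2.98532438e+01,  1.94891891e-02,
       -1.89982861e-04,  7.22177901e-06]), 'tcp_pos': array([0.21558169, 0.53248627, 0.23039842]), 'orientation': array([-3.10427441e-04,  1.91211310e-01,  9.81548456e-01, -8.75906811e-04]), 'wrist_force': array([-0.45251064,  0.42179475,  0.44095138]), 'ft_torque': array([-0.04515334, -0.05688384,  0.01837346]), 'finger_gap': 0.08547812345864352}
top [[438.15319002   0.         312.94093359]
 [  0.         438.15319002 248.01444755]
 [  0.           0.           1.        ]] -0.08334828097297899 [[-2.57427375e-03 -9.99815737e-01  1.90227755e-02]
 [-9.92951337e-01  3.01559729e-04 -1.18522368e-01]
 [ 1.18494792e-01 -1.91937994e-02 -9.92769149e-01]] [0.01162865 0.49631392 1.02291173]
side [[499.55515135   0.         313.05760201]
 [  0.         499.55515135 242.27143054]
 [  0.           0.           1.        ]] -0.01664230114623829 [[ 0.85252489 -0.52267976 -0.00267842]
 [-0.40612193 -0.65916822 -0.63289986]
 [ 0.32903842  0.54065065 -0.77422903]] [-0.42929627  0.26123985  0.96586955]
```

View pics/top0.png

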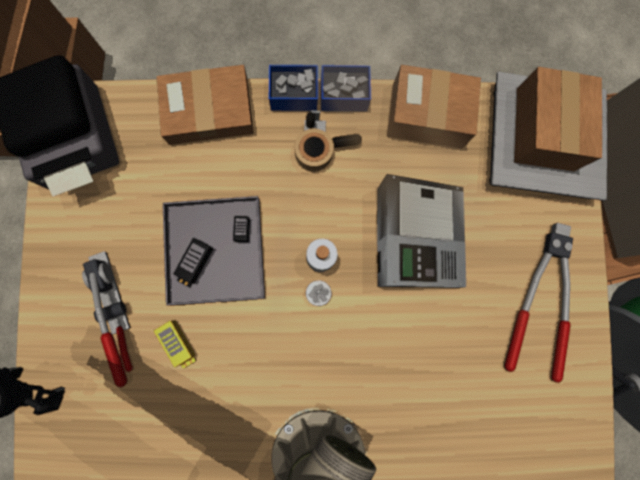

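View pics/side0.png

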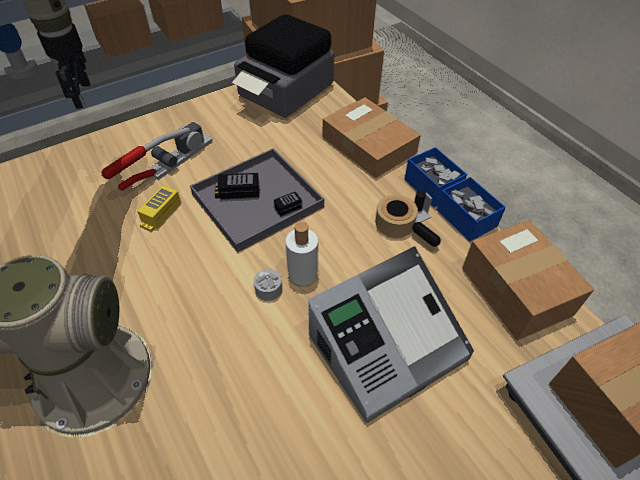

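Candidates for the pack are the black block in the tray at top (193,262), the small pack at (241,229), the yellow look-alike at (174,343), and the black printer outside at (40,105). The description fits (193,262). The charger is at (422,235), with its cover on the far side and the press pad at (428,193). I'll check with one crop.

```bash
cat > h.py <<'E'
from workcell import *
import cv2,numpy as np
from scipy.spatial.transform import Rotation as Rot
def undist(c,p):
    D=np.array([c["k1"],0,0,0,0.]);return cv2.undistortPoints(np.array([[p]],float),c["K"],D)[0,0]
def ray(c,p):
    d=c["R"].T@np.r_[undist(c,p),1];return -c["R"].T@c["t"],d/np.linalg.norm(d)
def onz(c,p,z):
    o,d=ray(c,p);return o+d*(z-o[2])/d[2]
def onplane(c,p,q,n):
    o,d=ray(c,p);return o+d*(np.dot(q-o,n)/np.dot(d,n))
def tri(a,pa,b,pb):
    o1,d1=ray(a,pa);o2,d2=ray(b,pb)
    s=np.linalg.lstsq(np.c_[d1,-d2],o2-o1,rcond=None)[0];A,B=o1+s[0]*d1,o2+s[1]*d2
    return (A+B)/2,np.linalg.norm(A-B)*1000
def proj(c,X):
    return cv2.projectPoints(np.array([X],float),cv2.Rodrigues(c["R"])[0],c["t"],c["K"],np.array([c["k1"],0,0,0,0.]))[0][0,0]
def blobs(img,roi,f,amin=20):
    x0,y0,x1,y1=roi;s=img[y0:y1,x0:x1].astype(int);m=f(s).astype(np.uint8)
    n,l,st,ce=cv2.connectedComponentsWithStats(m)
    out=[]
    for i in range(1,n):
        if st[i,4]>=amin:
            cs=cv2.findContours((l==i).astype(np.uint8),0,2)[0][0]
            r=cv2.minAreaRect(cs+np.array([x0,y0]));out.append((st[i,4],ce[i]+[x0,y0],r))
    return out
E
python3 - <<'E'
from h import *
T=read_camera("top");S=read_camera("side")
for n,c,rois in(("top",T,dict(pack=(168,203,260,300),chg=(370,170,475,297))),("side",S,dict(pack=(205,160,312,222),chg=(300,240,480,425)))):
    for k,r in rois.items():
        for a,ce,b in blobs(c["image"],r,(lambda s:s.max(2)<45)):
            print(n,k,a,ce.round(1),np.round(cv2.boxPoints(b),1).tolist())
cr=lambda c,x0,y0,x1,y1:cv2.resize(c["image"][y0:y1,x0:x1,::-1],(400,300),interpolation=cv2.INTER_CUBIC)
cv2.imwrite("pics/crop.png",np.vstack([np.hstack([cr(T,160,220,240,280+0),cr(S,200,150,280,210)]),np.hstack([cr(T,350,165,510,285+10),cr(S,300,240,480,420)])]))
E
```

```text
top pack 51 [184.2 203.9] [[168.0, 204.3000030517578], [201.89999389648438, 202.0], [202.0, 203.60000610351562], [168.10000610351562, 205.89999389648438]]
top pack 159 [243.4 232.5] [[233.60000610351562, 241.39999389648438], [235.0, 216.3000030517578], [249.89999389648438, 217.1999969482422], [248.5, 242.1999969482422]]
top pack 514 [194.8 265.1] [[171.6999969482422, 276.3999938964844], [193.5, 237.1999969482422], [214.0, 248.60000610351562], [192.1999969482422, 287.79998779296875]]
top pack 77 [168.3 276.7] [[168.0, 299.0], [168.0, 245.0], [169.0, 245.0], [169.0, 299.0]]
top chg 71 [427.1 193. ] [[422.0, 190.0], [432.0, 190.0], [432.0, 197.0], [422.0, 197.0]]
top chg 531 [422.  263.3] [[401.0, 245.0], [435.0, 245.0], [435.0, 280.0], [401.0, 280.0]]
top chg 40 [378.5 262. ] [[378.0, 252.0], [379.0, 252.0], [379.0, 272.0], [378.0, 272.0]]
side pack 868 [236.3 186.3] [[204.60000610351562, 180.10000610351562], [251.10000610351562, 159.0], [266.5, 193.1999969482422], [220.0, 214.1999969482422]]
side pack 151 [295.5 175.6] [[277.5, 160.5], [280.0, 158.0], [313.5, 191.5], [311.0, 194.0]]
s
[... 1419 characters left out ...]
, 376.79998779296875]]
side chg 51 [376.1 373. ] [[361.29998779296875, 380.79998779296875], [390.29998779296875, 363.8999938964844], [391.1000061035156, 365.1000061035156], [362.0, 382.1000061035156]]
side chg 51 [378.7 378.1] [[364.20001220703125, 385.70001220703125], [393.0, 368.8999938964844], [393.70001220703125, 370.20001220703125], [365.0, 387.0]]
side chg 51 [381.6 383.1] [[367.0, 391.0], [395.5, 374.1000061035156], [396.20001220703125, 375.3999938964844], [367.70001220703125, 392.20001220703125]]
side chg 23 [417.  391.2] [[408.6000061035156, 395.3999938964844], [424.79998779296875, 385.70001220703125], [425.3999938964844, 386.70001220703125], [409.29998779296875, 396.3999938964844]]
```

View pics/crop.png

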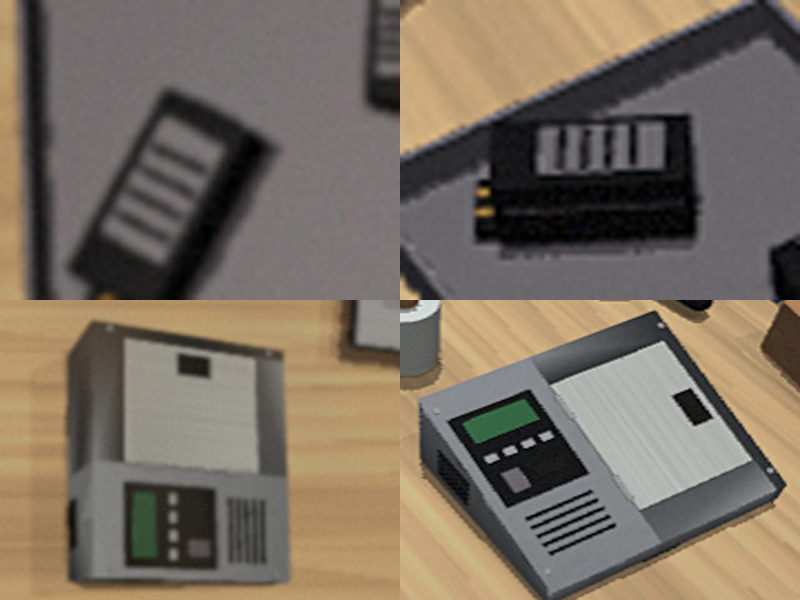

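The crop shows the pack's gold tongue contacts at the lower left in the top view, near (180,280). The charger cover's corners are clear in both views. Next: triangulate.

```bash
python3 - <<'E'
from h import *
from scipy.optimize import least_squares
T=read_camera("top");S=read_camera("side")
# features in cover frame (x up slope, y left, z normal; origin=cover_hinge)
F={'pad':((0,-.105,0),(427.1,193),(431.2,303.9)),
'FU':((.079,-.122,0),(399.2,181.5),(420.6,264.6)),'FL':((-.077,-.122,0),(450,190),(458.4,342)),
'HU':((.079,0,0),(399.6,234.8),(368.4,291)),'HL':((-.077,0,0),(453,239.5),(404.4,364.8))}
P=[]
for k,(m,a,b) in F.items():
    X,e=tri(T,a,S,b);P.append(X);print(k,X.round(4),round(e,1))
def fr(y):return Rot.from_euler('zy',[y,-np.radians(25)]).as_matrix()
def res(v):
    R=fr(v[0]);r=[]
    for (m,a,b) in F.values():
        X=v[1:]+R@np.array(m);r+=[proj(T,X)-a,proj(S,X)-b]
    return np.ravel(r)
s=least_squares(res,[np.pi/2,*np.mean(P[1:],0)],loss='soft_l1');print('yaw',np.degrees(s.x[0]),s.x[1:],s.fun.round(1))
R=fr(s.x[0]);h=s.x[1:]
pt=lambda v:(h+R@np.array(v)).round(4)
print('press',pt((0,-.105,0)),'seat',pt((0,-.0615,-.055)),'ledge approx')
print('R',R.round(3))
np.savez('chg.npz',R=R,h=h)
# pack
a=[(193.6,243.6),(205,250),(191.4,271.6),(180,266.4)];b=[(227,174.8),(252.4,174.4),(252.8,184.6),(227.6,185.2)]
A=[onz(T,p,.049) for p in a];B=[onz(S,p,.049) for p in b]
print(np.round(A,4),np.mean(A,0).round(4));print(np.round(B,4),np.mean(B,0).round(4))
for p in[(193.6,237.6),(209,245),(174,273.6)]:print('top face corner',onz(T,p,.049).round(4))
for p,z in[((322,250),.165),((319,292),.04)]:print('roll/tin',onz(T,p,z).round(3))
for p in[(165,200),(260,198),(263,298),(167,303)]:print('tray',onz(T,p,.03).round(3))
E
```

```text
pad [ 0.6164 -0.2525  0.0931] 1.3
FU [ 0.6376 -0.1825  0.1234] 4.3
FL [ 0.6377 -0.326   0.0369] 3.2
HU [ 0.5154 -0.1794  0.123 ] 2.0
HL [ 0.509  -0.3176  0.0645] 7.2
yaw 80.62299095630566 [ 0.51986995 -0.23882143  0.06068708] [  2.7   0.2   1.5  -1.4  -1.   -1.4  -1.    1.   13.5   1.7   4.3  -9.6
 -13.   -3.6  -1.7   5.8  -3.    2.1   0.1   0.6]
press [ 0.6138 -0.2559  0.1045] seat [ 0.5981 -0.2488  0.0365] ledge approx
R [[ 0.148 -0.894 -0.423]
 [ 0.987  0.163  0.   ]
 [ 0.069 -0.417  0.906]]
[[0.5046 0.2932 0.049 ]
 [0.4894 0.2657 0.049 ]
 [0.4384 0.2965 0.049 ]
 [0.4506 0.3239 0.049 ]] [0.4707 0.2948 0.049 ]
[[0.4514 0.3283 0.049 ]
 [0.5064 0.296  0.049 ]
 [0.4905 0.2628 0.049 ]
 [0.4367 0.2936 0.049 ]] [0.4713 0.2952 0.049 ]
top face corner [0.5189 0.2936 0.049 ]
top face corner [0.5012 0.2565 0.049 ]
top face corner [0.4336 0.3376 0.049 ]
roll/tin [ 0.476 -0.005  0.165]
roll/tin [ 0.391 -0.003  0.04 ]
tray [0.614 0.372 0.03 ]
tray [0.619 0.139 0.03 ]
tray [0.377 0.13  0.03 ]
tray [0.365 0.358 0.03 ]
```

```bash
python3 - <<'E'
from h import *
from scipy.optimize import least_squares
T=read_camera("top");S=read_camera("side")
F={'pad':((0,-.105,0),(427.1,193),(431.2,303.9)),
'FU':((.079,-.122,0),(399.2,181.5),(420.6,264.6)),'FL':((-.077,-.122,0),(450,190),(458.4,342)),
'HU':((.079,0,0),(399.6,234.8),(368.4,291)),'HL':((-.077,0,0),(453,239.5),(404.4,364.8))}
def fr(y):return Rot.from_euler('ZY',[y,-np.radians(25)]).as_matrix()
def res(v):
    R=fr(v[0]);r=[]
    for k,(m,a,b) in F.items():
        X=v[1:]+R@np.array(m);w=2 if k=='pad' else 1
        r+=[w*(proj(T,X)-a),w*(proj(S,X)-b)]
    return np.ravel(r)
s=least_squares(res,[np.pi/2,.51,-.25,.09],loss='soft_l1');print('yaw',np.degrees(s.x[0]),s.x[1:],s.fun.round(1))
R=fr(s.x[0]);h=s.x[1:]
pt=lambda v:(h+R@np.array(v)).round(4)
print('press',pt((0,-.105,0)),'seat',pt((0,-.0615,-.055)))
# geometric height check: face z at depth: front .043 at x=-.104
print('R',R.round(3));np.savez('chg.npz',R=R,h=h)
E
```

```text
yaw 88.22638921707536 [ 0.51236039 -0.24945195  0.09136094] [-0.6  0.2  1.2  0.5  0.2 -0.6 -1.7 -0.2  1.5  0.6  0.1 -5.5 -0.3 -0.1
 -1.3 -0.7 -0.8  1.2  2.5  1.2]
press [ 0.6173 -0.2527  0.0914] seat [ 0.5746 -0.2281  0.0415]
R [[ 0.028 -1.    -0.013]
 [ 0.906  0.031 -0.422]
 [ 0.423 -0.     0.906]]
```

```bash

python3 -m crank '{"travel":[[-0.67,-0.58,-0.25],[-1.33,-1.16,-0.5],[-2,-1.73,-0.75],[-2.67,-2.31,-1],[-3.33,-2.89,-1]],"turn":[0,0,0,0,0]}' 0 40
python3 -m crank '{"travel":[[-0.67,-0.58,0],[-1.33,-1.16,0],[-2,-1.73,0],[-2.67,-2.31,0],[-3.33,-2.89,0]],"turn":[0,0,0,0,0]}'
python3 -m crank '{"travel":[[-0.67,-0.58,0],[-1.33,-1.16,0],[-2,-1.73,0],[-2.67,-2.31,0],[-3.33,-2.89,0]],"turn":[0,0,0,0,0]}'
python3 -m crank '{"travel":[[-0.67,-0.58,0],[-1.33,-1.16,0],[-2,-1.73,0],[-2.67,-2.31,0],[-3.33,-2.89,0]],"turn":[0,0,0,0,0]}'
python3 -m crank '{"travel":[[-0.67,-0.58,0.5],[-1.33,-1.16,1],[-2,-1.73,1.5],[-2.67,-2.31,2],[-3.33,-2.89,2.5]],"turn":[0,0,0,0,0]}'
python3 -m crank '{"travel":[[0,0,0],[0,0,0]],"turn":[0,0]}'
```

```text
clock: 0.82
tcp_pos: [0.297, 0.3751, 0.2733]
orientation: [0.001, 0.191, 0.982, 0.001]
wrist_force: [0.5, 0.2, 0.2]
finger_gap: 0.0258
clock: 1.23
tcp_pos: [0.3765, 0.2171, 0.2716]
orientation: [0.0, 0.191, 0.982, 0.0]
wrist_force: [0.5, 0.3, 0.7]
finger_gap: -0.0002
clock: 1.65
tcp_pos: [0.4566, 0.0598, 0.2716]
orientation: [0.0, 0.191, 0.982, 0.0]
wrist_force: [0.9, 1.2, 0.0]
finger_gap: 0.0
clock: 2.07
tcp_pos: [0.5367, -0.0974, 0.2714]
orientation: [0.0, 0.191, 0.982, 0.0]
wrist_force: [-0.1, 0.8, -0.0]
finger_gap: -0.0002
clock: 2.48
tcp_pos: [0.6168, -0.2544, 0.1703]
orientation: [0.0, 0.191, 0.982, 0.0]
wrist_force: [0.8, 0.5, 0.4]
finger_gap: -0.0005
clock: 2.65
tcp_pos: [0.6153, -0.254, 0.1679]
orientation: [-0.002, 0.193, 0.981, 0.001]
wrist_force: [-0.4, -0.1, 0.7]
finger_gap: -0.0001
```

```bash

python3 -m crank '{"travel":[[0,0,0.4],[0,0,0.8],[0,0,1.2],[0,0,1.5],[0,0,1.6]],"turn":[0,0,0,0,0]}'
python3 -m crank '{"travel":[[0,0,0.05],[0,0,0.1],[0,0,0.1]],"turn":[0,0,0]}'
python3 -m crank '{"travel":[[0,0,0.05],[0,0,0.05]],"turn":[0,0]}'
python3 -m crank '{"travel":[[0,0,0.05],[0,0,0.05]],"turn":[0,0]}'
```

```text
clock: 3.07
tcp_pos: [0.6153, -0.2509, 0.1068]
orientation: [-0.001, 0.191, 0.982, 0.0]
wrist_force: [-0.7, 0.6, -0.1]
finger_gap: 0.0001
clock: 3.32
tcp_pos: [0.6167, -0.2525, 0.1045]
orientation: [0.001, 0.191, 0.982, -0.0]
wrist_force: [0.6, 0.3, 0.4]
finger_gap: -0.0
clock: 3.48
tcp_pos: [0.6165, -0.2528, 0.1019]
orientation: [0.001, 0.191, 0.982, -0.0]
wrist_force: [-0.3, 0.1, -0.3]
finger_gap: -0.0001
clock: 3.65
tcp_pos: [0.6162, -0.2528, 0.0992]
orientation: [0.0, 0.191, 0.982, 0.0]
wrist_force: [-0.2, 0.1, -1.4]
finger_gap: 0.0002
```

```bash

python3 -m crank '{"travel":[[0,0,0.04],[0,0,0.04]],"turn":[0,0]}'
python3 -m crank '{"travel":[[0,0,0.04],[0,0,0.04]],"turn":[0,0]}'
python3 -m crank '{"travel":[[0,0,0.04],[0,0,0.04]],"turn":[0,0]}'
```

```text
clock: 3.82
tcp_pos: [0.6161, -0.2527, 0.0973]
orientation: [-0.0, 0.191, 0.982, 0.0]
wrist_force: [0.2, -0.2, -0.1]
finger_gap: 0.0001
clock: 3.98
tcp_pos: [0.6162, -0.2527, 0.0958]
orientation: [-0.0, 0.191, 0.982, 0.0]
wrist_force: [0.3, 0.6, 0.5]
finger_gap: -0.0001
clock: 4.15
tcp_pos: [0.6164, -0.2528, 0.095]
orientation: [0.0, 0.191, 0.982, 0.0]
wrist_force: [-0.5, -0.5, 4.2]
finger_gap: -0.0002
```

```bash

python3 -m crank '{"travel":[[0,0,0.04],[0,0,0.04]],"turn":[0,0]}'
python3 -m crank '{"travel":[[0,0,0.04],[0,0,0.04]],"turn":[0,0]}'
python3 -m crank '{"travel":[[0,0,0.03],[0,0,0.03]],"turn":[0,0]}'
```

```text
clock: 4.32
tcp_pos: [0.6167, -0.2528, 0.0937]
orientation: [0.001, 0.191, 0.982, -0.0]
wrist_force: [-0.5, 1.9, 5.1]
finger_gap: 0.0001
clock: 4.48
tcp_pos: [0.6167, -0.2529, 0.0918]
orientation: [0.001, 0.191, 0.982, -0.0]
wrist_force: [1.5, 0.8, 3.4]
finger_gap: 0.0002
clock: 4.65
tcp_pos: [0.6165, -0.2528, 0.0902]
orientation: [0.0, 0.191, 0.982, 0.0]
wrist_force: [-0.3, 0.8, 2.9]
finger_gap: 0.0001
```

```bash

python3 -m crank '{"travel":[[-0.3,0.12,-0.4],[-0.9,0.36,-0.8],[-1.1,0.45,-1.6],[-1.1,0.45,-2.5],[-1.1,0.45,-3.4]],"turn":[0,0,0,0,0]}'
python3 -m crank '{"travel":[[0,0,-0.8],[0,0,-1.2],[0,0,-1.2],[0,0,-1.2],[0,0,-1.2]],"turn":[0,0,0,0,0]}'
python3 -m crank '{"travel":[[0,0,0],[0,0,0],[0,0,0],[0,0,0],[0,0,0]],"turn":[0,0,0,0,0]}'
python3 - <<'E'
from h import *
T=read_camera("top");S=read_camera("side")
cv2.imwrite("pics/open.png",np.hstack([cv2.resize(T["image"][150:350,350:550,::-1],(400,400)),cv2.resize(S["image"][200:420,290:510,::-1],(400,400))]))
E
```

```text
clock: 5.07
tcp_pos: [0.6634, -0.2521, 0.2254]
orientation: [-0.002, 0.191, 0.982, 0.0]
wrist_force: [0.8, -0.9, 0.3]
finger_gap: 0.0
clock: 5.48
tcp_pos: [0.6633, -0.2525, 0.2722]
orientation: [-0.001, 0.191, 0.982, 0.0]
wrist_force: [0.8, -0.6, -0.1]
finger_gap: -0.0001
clock: 5.9
tcp_pos: [0.6636, -0.2525, 0.2736]
orientation: [-0.0, 0.191, 0.982, 0.0]
wrist_force: [0.6, 0.3, -0.1]
finger_gap: 0.0003
```

View pics/open.png

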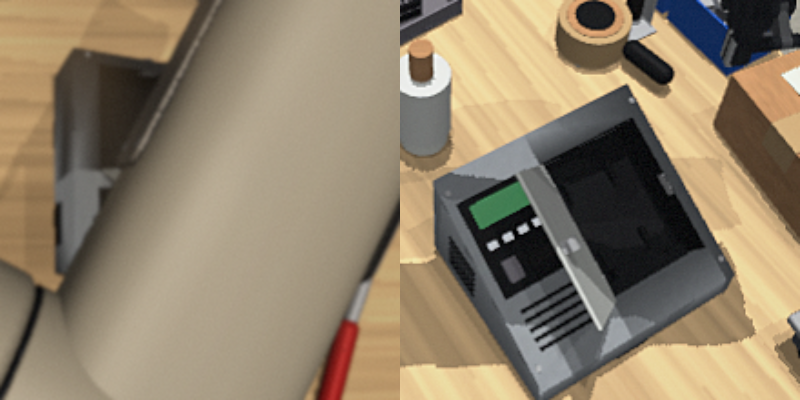

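```bash

python3 -m crank '{"travel":[[0.6,0.72,0],[1.2,1.44,0],[1.8,2.15,0],[2.4,2.87,0],[3,3.59,0]],"turn":[0,0,0,0,0]}' 70 20
python3 -m crank '{"travel":[[0.6,0.72,0],[1.2,1.44,0],[1.8,2.15,0],[2.4,2.87,0],[3,3.59,0]],"turn":[0,0,0,0,0]}'
python3 -m crank '{"travel":[[0.6,0.72,0],[1.2,1.44,0.4],[1.8,2.15,0.8],[2.4,2.87,1.4],[3.03,3.58,2]],"turn":[0.03,0.06,0.09,0.12,0.143]}'
python3 -m crank '{"travel":[[0,0,0.5],[0,0,1],[0,0,1.4],[0,0,1.4]],"turn":[0,0,0,0]}'
python3 - <<'E'
from h import *
T=read_camera("top");S=read_camera("side")
cv2.imwrite("pics/pre.png",np.hstack([cv2.resize(T["image"][200:300,150:250,::-1],(400,400)),cv2.resize(S["image"][120:240,180:300,::-1],(400,400))]))
print(get_state()["tcp_pos"],Rot.from_quat(np.roll(get_state()["orientation"],-1)).as_matrix()[:,0])
for c in(T,S):print(proj(c,[.490,.282,.034]))
E
```

```text
clock: 6.42
tcp_pos: [0.6056, -0.0731, 0.2742]
orientation: [0.0, 0.191, 0.981, 0.0]
wrist_force: [0.7, -0.0, 1.6]
finger_gap: 0.0607
clock: 6.83
tcp_pos: [0.5483, 0.1052, 0.2745]
orientation: [0.0, 0.191, 0.982, 0.0]
wrist_force: [1.2, 1.2, 0.5]
finger_gap: 0.0699
clock: 7.25
tcp_pos: [0.492, 0.279, 0.1975]
orientation: [0.001, 0.261, 0.965, 0.001]
wrist_force: [-0.1, -0.7, -0.1]
finger_gap: 0.0701
clock: 7.58
tcp_pos: [0.4898, 0.2767, 0.138]
orientation: [-0.002, 0.26, 0.966, -0.002]
wrist_force: [-0.3, 0.2, 0.1]
finger_gap: 0.0701
[0.49192643 0.27698879 0.14142329] [-8.63931904e-01  5.03608338e-01  5.55241296e-04]
[199.63676486 250.44963351]
[249.69125002 184.43584215]
```

View pics/pre.png

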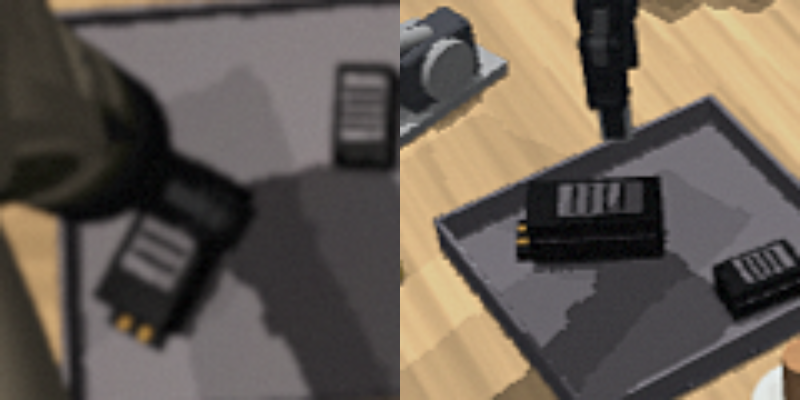

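```bash

python3 -m crank '{"travel":[[0.1,0.11,0.6],[0.1,0.11,1.3],[0.1,0.11,2],[0.1,0.11,2.6],[0.1,0.11,2.9]],"turn":[0,0,0,0,0]}'
python3 -m crank '{"travel":[[0,0,0.12],[0,0,0.22],[0,0,0.22]],"turn":[0,0,0]}'
python3 -m crank '{"travel":[[0,0,0],[0,0,0],[0,0,0],[0,0,0],[0,0,0]],"turn":[0,0,0,0,0]}' 40 20
```

```text
clock: 8.1
tcp_pos: [0.4908, 0.2825, 0.0243]
orientation: [-0.0, 0.261, 0.965, -0.0]
wrist_force: [-0.1, 0.6, -0.7]
finger_gap: 0.0701
clock: 8.35
tcp_pos: [0.492, 0.2831, 0.0174]
orientation: [0.001, 0.261, 0.965, 0.001]
wrist_force: [-0.1, 1.1, 0.7]
finger_gap: 0.0701
clock: 8.77
tcp_pos: [0.4925, 0.2835, 0.0184]
orientation: [0.001, 0.261, 0.965, 0.001]
wrist_force: [0.2, 0.8, 5.8]
finger_gap: 0.0481
```

```bash

python3 -m crank '{"travel":[[0.03,0,-0.1],[0.07,0,-0.2],[0.11,0,-0.3],[0.16,0,-0.4],[0.16,0,-0.4]],"turn":[0,0,0,0,0]}'
python3 - <<'E'
from h import *
S=read_camera("side");print(get_state()["wrist_force"],get_state()["ft_torque"])
cv2.imwrite("pics/lift.png",cv2.resize(S["image"][120:240,180:300,::-1],(400,400)))
E
```

```text
clock: 9.18
tcp_pos: [0.4851, 0.2864, 0.0331]
orientation: [-0.0, 0.261, 0.965, 0.0]
wrist_force: [1.3, 1.2, -4.3]
finger_gap: 0.0481
[-0.38113951 -0.41035437 -4.99506776] [-0.10866121 -0.12443618 -0.01063209]
```

View pics/lift.png

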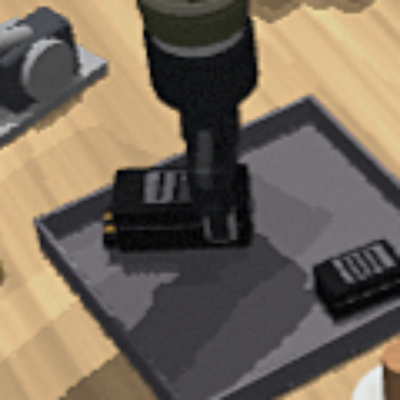

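The grip didn't let the pack pivot, so it came up flat at 20 N. My tool can't tilt, so I'll regrip at the centre and lever the tail on the bay's upper edge instead.

```bash

python3 -m crank '{"travel":[[0,0,0.1],[0,0,0.2],[0,0,0.3],[0,0,0.38],[0,0,0.38]],"turn":[0,0,0,0,0]}'
python3 -m crank '{"travel":[[0,0,0],[0,0,0],[0.1,0,0],[0.3,0,0],[0.62,0,0]],"turn":[0,0,0,0,0]}' 64 20
python3 -m crank '{"travel":[[0,0,0],[0,0,0],[0,0,0],[0,0,0],[0,0,0]],"turn":[0,0,0,0,0]}' 40 30
python3 -m crank '{"travel":[[0,0,-0.5],[0,0,-1],[0,0,-2],[0,0,-3],[0,0,-4]],"turn":[0,0,0,0,0]}'
python3 -m crank '{"travel":[[0,0,-0.8],[0,0,-1.4],[0,0,-1.4]],"turn":[0,0,0]}'
python3 - <<'E'
from h import *
T=read_camera("top");S=read_camera("side");s=get_state();print(s["tcp_pos"],s["wrist_force"],s["ft_torque"])
cv2.imwrite("pics/held.png",np.hstack([cv2.resize(T["image"][200:320,120:240,::-1],(400,400)),cv2.resize(S["image"][40:160,160:280,::-1],(400,400))]))
E
```

```text
clock: 9.65
tcp_pos: [0.4853, 0.2859, 0.0178]
orientation: [-0.0, 0.261, 0.965, -0.0]
wrist_force: [-2.9, -1.9, 3.9]
finger_gap: 0.0479
clock: 10.07
tcp_pos: [0.4643, 0.2988, 0.0174]
orientation: [0.0, 0.261, 0.965, 0.0]
wrist_force: [-0.1, 0.0, -0.6]
finger_gap: 0.0637
clock: 10.48
tcp_pos: [0.4634, 0.2987, 0.0173]
orientation: [-0.001, 0.261, 0.965, 0.0]
wrist_force: [-4.0, 0.9, 2.5]
finger_gap: 0.0477
clock: 10.9
tcp_pos: [0.4639, 0.2978, 0.1777]
orientation: [-0.0, 0.261, 0.965, -0.001]
wrist_force: [1.8, 0.3, -6.0]
finger_gap: 0.0477
clock: 11.15
tcp_pos: [0.4673, 0.2994, 0.2387]
orientation: [0.004, 0.261, 0.965, 0.003]
wrist_force: [1.3, 0.9, -4.2]
finger_gap: 0.0474
[0.46483556 0.2984405  0.23287554] [-1.0028898  -0.2041481  -6.01023159] [0.01799192 0.04747882 0.00691675]
```

View pics/held.png

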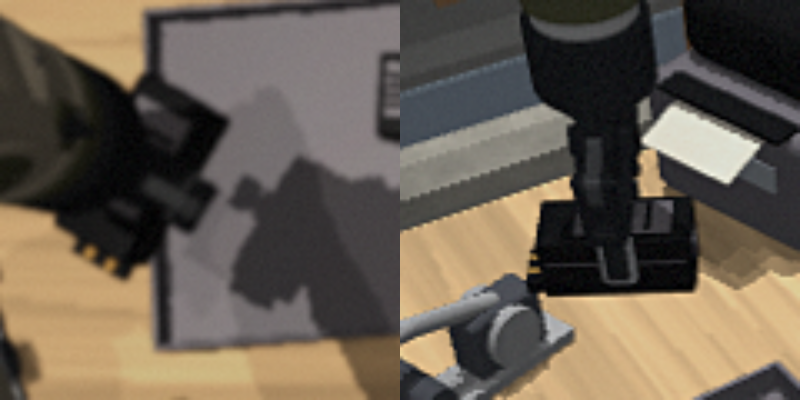

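The pack is gripped at its centre, tongue to the left in the side view, and hangs level. Next: carry it over the charger and turn.

```bash

python3 -m crank '{"travel":[[-0.6,-0.66,-0.3],[-1.2,-1.32,-0.4],[-1.8,-1.99,-0.4],[-2.4,-2.65,-0.4],[-3,-3.31,-0.4]],"turn":[0,0,0,0,0]}' - 50
python3 -m crank '{"travel":[[-0.6,-0.66,0],[-1.2,-1.32,0],[-1.8,-1.99,0],[-2.4,-2.65,0],[-3,-3.31,0]],"turn":[0,0,0,0,0]}'
python3 -m crank '{"travel":[[-0.6,-0.66,0],[-1.2,-1.32,0],[-1.8,-1.99,0],[-2.4,-2.65,0],[-3,-3.32,0]],"turn":[0,0,0,0,0]}'
python3 -m crank '{"travel":[[0,0,0],[0,0,0],[0,0,0],[0,0,0],[0,0,0]],"turn":[-0.12,-0.24,-0.36,-0.48,-0.6]}'
python3 -m crank '{"travel":[[0,0,0],[0,0,0],[0,0,0],[0,0,0],[0,0,0]],"turn":[-0.12,-0.24,-0.36,-0.48,-0.6]}'
python3 -m crank '{"travel":[[0,0,0],[0,0,0],[0,0,0],[0,0,0],[0,0,0]],"turn":[-0.12,-0.24,-0.36,-0.48,-0.6]}'
python3 -m crank '{"travel":[[0,0,0],[0,0,0],[0,0,0],[0,0,0],[0,0,0]],"turn":[-0.12,-0.22,-0.266,-0.266,-0.266]}'
python3 - <<'E'
from h import *
s=get_state();R=Rot.from_quat(np.roll(s["orientation"],-1)).as_matrix();print(s["tcp_pos"],R[:,0],s["joint_pos"],s["finger_gap"])
E
```

```text
clock: 11.67
tcp_pos: [0.4998, 0.122, 0.2459]
orientation: [-0.002, 0.261, 0.965, -0.001]
wrist_force: [0.5, 0.1, -4.8]
finger_gap: 0.0473
clock: 12.08
tcp_pos: [0.5367, -0.0528, 0.2457]
orientation: [-0.003, 0.261, 0.965, -0.0]
wrist_force: [0.8, 0.7, -5.0]
finger_gap: 0.0474
clock: 12.5
tcp_pos: [0.5736, -0.2277, 0.2452]
orientation: [-0.003, 0.261, 0.965, 0.001]
wrist_force: [1.7, -0.5, -4.6]
finger_gap: 0.0475
clock: 12.92
tcp_pos: [0.5735, -0.2261, 0.2449]
orientation: [-0.003, -0.039, 0.999, 0.002]
wrist_force: [-0.4, 1.0, -4.9]
finger_gap: 0.0475
clock: 13.33
tcp_pos: [0.5735, -0.2259, 0.245]
orientation: [-0.002, -0.332, 0.943, 0.002]
wrist_force: [0.7, 0.2, -5.2]
finger_gap: 0.0471
clock: 13.75
tcp_pos: [0.5735, -0.2258, 0.245]
orientation: [-0.001, -0.596, 0.803, 0.003]
wrist_force: [0.8, -0.6, -5.4]
finger_gap: 0.047
clock: 14.17
tcp_pos: [0.5738, -0.2259, 0.2462]
orientation: [-0.001, -0.695, 0.719, 0.002]
wrist_force: [-0.1, 0.3, -4.9]
finger_gap: 0.0472
[ 0.57381053 -0.22591377  0.24616848] [-0.03435396 -0.99940752 -0.00210314] [-5.05111410e-01  3.98224715e-01  2.04525525e-01  1.38194380e+00
 -1.06714996e-04 -2.04155127e+00] 0.04717158889931871
```

```bash

python3 -m crank '{"travel":[[0,0,0.6],[0,0,1.2],[0,0,1.8],[0,0,2.2],[0,0,2.35]],"turn":[0,0,0,0,0]}' - 25
python3 -m crank '{"travel":[[0,0,0.1],[0,0,0.2],[0,0,0.2]],"turn":[0,0,0]}'
python3 -m crank '{"travel":[[0,0,0.1],[0,0,0.1]],"turn":[0,0]}'
python3 -m crank '{"travel":[[0,0,0.1],[0,0,0.1]],"turn":[0,0]}'
```

```text
clock: 14.58
tcp_pos: [0.5724, -0.225, 0.1506]
orientation: [-0.001, -0.695, 0.719, 0.004]
wrist_force: [-0.4, 0.4, -5.6]
finger_gap: 0.0476
clock: 14.83
tcp_pos: [0.575, -0.2264, 0.1472]
orientation: [0.0, -0.695, 0.719, -0.0]
wrist_force: [-0.1, -0.4, -4.8]
finger_gap: 0.0472
clock: 15.0
tcp_pos: [0.5752, -0.2264, 0.1437]
orientation: [0.0, -0.695, 0.719, -0.001]
wrist_force: [0.1, 0.6, -4.8]
finger_gap: 0.0473
clock: 15.17
tcp_pos: [0.5748, -0.2262, 0.1392]
orientation: [0.0, -0.695, 0.719, -0.0]
wrist_force: [-0.5, 0.7, -6.0]
finger_gap: 0.0473
```

```bash

python3 -m crank '{"travel":[[0,0,0.08],[0,0,0.08]],"turn":[0,0]}'
python3 -m crank '{"travel":[[0,0,0.08],[0,0,0.08]],"turn":[0,0]}'
python3 -m crank '{"travel":[[0.02,0,0.1],[0.02,0,0.1]],"turn":[0,0]}'
```

```text
clock: 15.33
tcp_pos: [0.5746, -0.2261, 0.1357]
orientation: [-0.0, -0.695, 0.719, 0.0]
wrist_force: [-0.6, -0.3, -4.9]
finger_gap: 0.0472
clock: 15.5
tcp_pos: [0.5746, -0.2262, 0.1324]
orientation: [-0.0, -0.695, 0.719, 0.0]
wrist_force: [-0.2, 0.0, -5.8]
finger_gap: 0.0471
clock: 15.67
tcp_pos: [0.5745, -0.2269, 0.1282]
orientation: [-0.0, -0.695, 0.719, 0.0]
wrist_force: [-0.9, 0.5, -5.8]
finger_gap: 0.0473
```

```bash
python3 - <<'E'
from h import *
S=read_camera("side");s=get_state();d=np.load('chg.npz');R,h=d['R'],d['h']
im=cv2.resize(S["image"][200:380,300:540,::-1],(800,600),interpolation=cv2.INTER_CUBIC)
for v,c in(((.08,-.1235,0),(0,0,255)),((.08,0,0),(0,0,255)),((-.078,-.1235,0),(0,255,255)),((-.078,0,0),(0,255,255)),((.114,-.1235,0),(0,255,0)),((0,-.0615,-.055),(255,0,255))):
    p=(proj(S,h+R@np.array(v))-[300,200])*800/240;cv2.circle(im,tuple(int(i) for i in p),4,c,1)
cv2.imwrite("pics/over.png",im)
E
```

```text
(no output)
```

View pics/over.png

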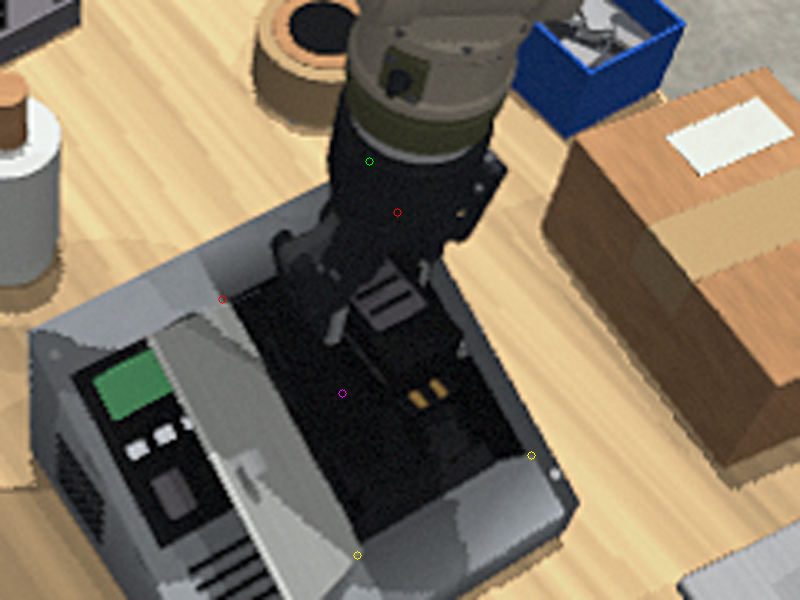

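```bash
python3 - <<'E'
from h import *
S=read_camera("side");s=get_state()
Rt=Rot.from_quat(np.roll(s["orientation"],-1)).as_matrix();tcp=s["tcp_pos"]
# contacts in pack frame, from picture pre
y=np.radians(149.8);x=np.array([np.cos(y),np.sin(y),0]);l=np.array([-x[1],x[0],0])
for p in((216.6,188.4),(216.6,192.3)):
    q=onz(S,p,.015)-[.4655,.297,.015];print('contact tongue-dir,left',q@x,q@l)
g=tcp+.019*Rt[:,2];g=tcp-.019*Rt[:,2]
u=Rt[:,0];n=np.array([0,0,1.]);lft=np.cross(n,u)
for pitch in(0,10,20,30,41):
    a=np.radians(pitch);f=u*np.cos(a)-n*np.sin(a);m=n*np.cos(a)+u*np.sin(a)
    for dx in(-.004,.004):
        o=g-m*.031+f*dx
        print(pitch,dx,[proj(S,o+f*.057+m*.010+lft*k).round(0).tolist() for k in(-.008,.008)], 'tailtopcorner',proj(S,o-f*.05+m*.044+lft*-.024).round(0))
print('seen',[(300+k*.3,200+v*.3) for k,v in((417,399),(438,388))])
E
```

```text
contact tongue-dir,left 0.05786687484649956 -0.006831579904732962
contact tongue-dir,left 0.05646978042055685 0.007189941591400558
0 -0.004 [[423.0, 317.0], [430.0, 314.0]] tailtopcorner [383. 268.]
0 0.004 [[425.0, 321.0], [432.0, 317.0]] tailtopcorner [386. 271.]
10 -0.004 [[420.0, 318.0], [427.0, 314.0]] tailtopcorner [385. 267.]
10 0.004 [[423.0, 322.0], [430.0, 318.0]] tailtopcorner [387. 270.]
20 -0.004 [[418.0, 318.0], [424.0, 314.0]] tailtopcorner [387. 266.]
20 0.004 [[420.0, 322.0], [427.0, 318.0]] tailtopcorner [389. 269.]
30 -0.004 [[415.0, 317.0], [421.0, 313.0]] tailtopcorner [389. 265.]
30 0.004 [[417.0, 321.0], [423.0, 317.0]] tailtopcorner [391. 269.]
41 -0.004 [[411.0, 315.0], [418.0, 311.0]] tailtopcorner [392. 266.]
41 0.004 [[413.0, 319.0], [419.0, 315.0]] tailtopcorner [394. 270.]
seen [(425.1, 319.7), (431.4, 316.4)]
```

```bash

python3 -m crank '{"travel":[[0,0,-0.4],[0,0,-0.6],[-0.2,0,-0.6],[-0.295,0,-0.6],[-0.295,0,-0.5]],"turn":[0,0,0,0,0]}' - 25
python3 -m crank '{"travel":[[0,0,0.06],[0,0,0.1],[0,0,0.1]],"turn":[0,0,0]}'
python3 -m crank '{"travel":[[0,0,0.06],[0,0,0.1],[0,0,0.1]],"turn":[0,0,0]}'
python3 - <<'E'
from h import *
s=get_state();print(s["tcp_pos"],s["wrist_force"],s["ft_torque"])
E
```

```text
clock: 16.18
tcp_pos: [0.5755, -0.2141, 0.1494]
orientation: [0.0, -0.696, 0.718, -0.0]
wrist_force: [0.1, -0.5, -5.3]
finger_gap: 0.0469
clock: 16.43
tcp_pos: [0.5746, -0.2149, 0.1437]
orientation: [-0.0, -0.696, 0.719, 0.001]
wrist_force: [0.1, 0.1, -5.1]
finger_gap: 0.0469
clock: 16.68
tcp_pos: [0.5752, -0.2158, 0.1422]
orientation: [0.0, -0.695, 0.719, -0.001]
wrist_force: [-2.7, -0.4, 2.9]
finger_gap: 0.0471
[ 0.57523766 -0.21581139  0.14224158] [-2.74693805 -0.449899    2.88797384] [0.17681642 0.71650594 0.10168506]
```

```bash

python3 -m crank '{"travel":[[0.05,0,0.08],[0.09,0,0.16],[0.13,0,0.25],[0.16,0,0.33],[0.16,0,0.33]],"turn":[0,0,0,0,0]}'
python3 -m crank '{"travel":[[0.02,0,0.08],[0.04,0,0.16],[0.06,0,0.24],[0.06,0,0.24]],"turn":[0,0,0,0]}'
python3 - <<'E'
from h import *
s=get_state();print(s["tcp_pos"],s["wrist_force"],s["ft_torque"])
E
```

```text
clock: 17.1
tcp_pos: [0.5756, -0.2235, 0.1294]
orientation: [-0.0, -0.695, 0.719, -0.002]
wrist_force: [-2.5, -3.7, 4.9]
finger_gap: 0.0473
clock: 17.43
tcp_pos: [0.5756, -0.2263, 0.1201]
orientation: [-0.0, -0.695, 0.719, -0.002]
wrist_force: [-2.4, -5.6, 6.0]
finger_gap: 0.0473
[ 0.57562564 -0.22630218  0.12008109] [-2.37230034 -5.55455989  6.01596664] [-0.36195965  0.71415888  0.2116963 ]
```

```bash

python3 -m crank '{"travel":[[0.01,0,0.1],[0.03,0,0.2],[0.04,0,0.3],[0.04,0,0.38],[0.04,0,0.38]],"turn":[0,0,0,0,0]}'
python3 - <<'E'
from h import *
S=read_camera("side");s=get_state();print(s["tcp_pos"],s["wrist_force"],s["ft_torque"])
cv2.imwrite("pics/tilt.png",cv2.resize(S["image"][200:380,300:540,::-1],(800,600),interpolation=cv2.INTER_CUBIC))
E
```

```text
clock: 17.85
tcp_pos: [0.5756, -0.2286, 0.1052]
orientation: [-0.001, -0.695, 0.719, -0.003]
wrist_force: [-2.9, -6.1, 5.9]
finger_gap: 0.0474
[ 0.57564301 -0.22858182  0.10518696] [-3.92354635 -7.49160326  6.55140454] [-0.73126039  0.74385267  0.19763112]
```

View pics/tilt.png

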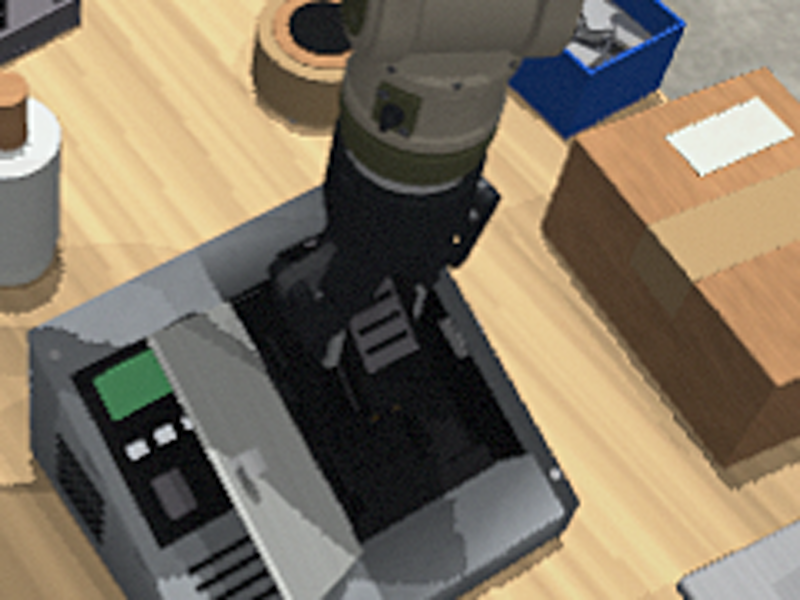

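```bash
cat > pitch.py <<'E'
from h import *
from scipy.optimize import least_squares
def pose(g,u,p,dx,dz=.031):
    n=np.array([0,0,1.]);a=np.radians(p)
    f=u*np.cos(a)-n*np.sin(a);m=n*np.cos(a)+u*np.sin(a)
    return g-m*dz+f*dx,f,m,np.cross(n,u)
def inbay(X):
    d=np.load('chg.npz');return (d['R'].T@(X-d['h'])+[0,.0615,.055])*1000
def tool():
    s=get_state();Rt=Rot.from_quat(np.roll(s["orientation"],-1)).as_matrix();return s["tcp_pos"]-.019*Rt[:,2],Rt[:,0]*[1,1,0]
E
python3 - <<'E'
from pitch import *
S=read_camera("side");g,u=tool();W=[(412.8,325.4),(418.8,322.1)]
def res(v):
    o,f,m,l=pose(g,u,v[0],v[1]);return np.ravel([proj(S,o+f*.057+m*.010+l*k)-w for k,w in zip((-.008,.008),W)])
s=least_squares(res,[30,.002],x_scale=[10,.003]);print(s.x,s.fun)
for p,dx in(s.x,(38,.003),(42,.003),(46,.003)):
    o,f,m,l=pose(g,u,p,dx);print(p,'tip',inbay(o+f*.062),'tailbottom',inbay(o-f*.05), 'tiptop',inbay(o+f*.062+m*.01))
E
```

```text
[3.86228469e+01 3.25358725e-03] [-0.358357    0.16171302  0.34822263 -0.15723205]
38.62284693704554 tip [-21.48542009  -0.94851107  29.56426638] tailbottom [87.36220806 -1.22997175 55.94428572] tiptop [-23.84061022  -0.92843331  39.28288829]
38 tip [-21.72958424  -0.9468888   30.23400951] tailbottom [87.39835643 -1.23077731 55.42923013] tiptop [-23.97898969  -0.92708541  39.97766115]
42 tip [-18.46537708  -0.961601    26.41172821] tailbottom [88.63933478 -1.22932612 59.15802168] tiptop [-21.38897991  -0.94007771  35.97472251]
46 tip [-14.94249245  -0.97674511  22.82646399] tailbottom [89.61718722 -1.22700252 62.96429365] tiptop [-18.52604915  -0.95360679  32.162211  ]
```

```bash

python3 -m crank '{"travel":[[0,0,0.06],[0.01,0,0.12],[0.01,0,0.14],[0.01,0,0.14]],"turn":[0,0,0,0]}'
python3 -m crank '{"travel":[[0,0,0],[0,0,0],[0,0,0]],"turn":[0,0,0]}' - 80
python3 -m crank '{"travel":[[0.1,0,-0.05],[0.2,0,-0.1],[0.3,0,-0.1],[0.3,0,-0.1]],"turn":[0,0,0,0]}'
python3 - <<'E'
from pitch import *
S=read_camera("side");g,u=tool();s=get_state();print(s["tcp_pos"],s["wrist_force"],s["ft_torque"])
im=S["image"];hsv=cv2.cvtColor(im,cv2.COLOR_RGB2HSV).astype(int)
for b in blobs(hsv,(390,290,450,370),lambda q:(q[...,0]>8)&(q[...,0]<28)&(q[...,1]>110)&(q[...,2]>35),2):print(b[0],b[1].round(1))
for p in(38,42,46):
    o,f,m,l=pose(g,u,p,.003);print(p,'tip',inbay(o+f*.062),[proj(S,o+f*.057+m*.01+l*k).round(1) for k in(-.008,.008)])
cv2.imwrite("pics/tilt2.png",cv2.resize(S["image"][260:380,360:520,::-1],(800,600),interpolation=cv2.INTER_CUBIC))
E
```

```text
clock: 18.28
tcp_pos: [0.5763, -0.229, 0.1002]
orientation: [-0.0, -0.695, 0.719, -0.003]
wrist_force: [-2.8, -5.5, 7.5]
finger_gap: 0.0473
clock: 18.53
tcp_pos: [0.5763, -0.229, 0.1002]
orientation: [-0.0, -0.695, 0.719, -0.003]
wrist_force: [-2.9, -6.2, 8.3]
finger_gap: 0.0474
clock: 18.87
tcp_pos: [0.5742, -0.2387, 0.1007]
orientation: [-0.0, -0.695, 0.719, 0.0]
wrist_force: [0.5, -0.9, -4.7]
finger_gap: 0.0473
[ 0.57409877 -0.23819094  0.10054588] [ 0.62266417  0.32184689 -4.76693834] [-0.00670207 -0.00435717 -0.01325361]
38 tip [-32.52976124   0.19493438  30.15884569] [array([414.8, 331. ]), array([421.6, 327.3])]
42 tip [-29.26548772   0.18467097  26.33653346] [array([413.5, 330. ]), array([420.1, 326.4])]
46 tip [-25.74253478   0.17410624  22.75123738] [array([412.1, 328.9]), array([418.7, 325.3])]
```

View pics/tilt2.png

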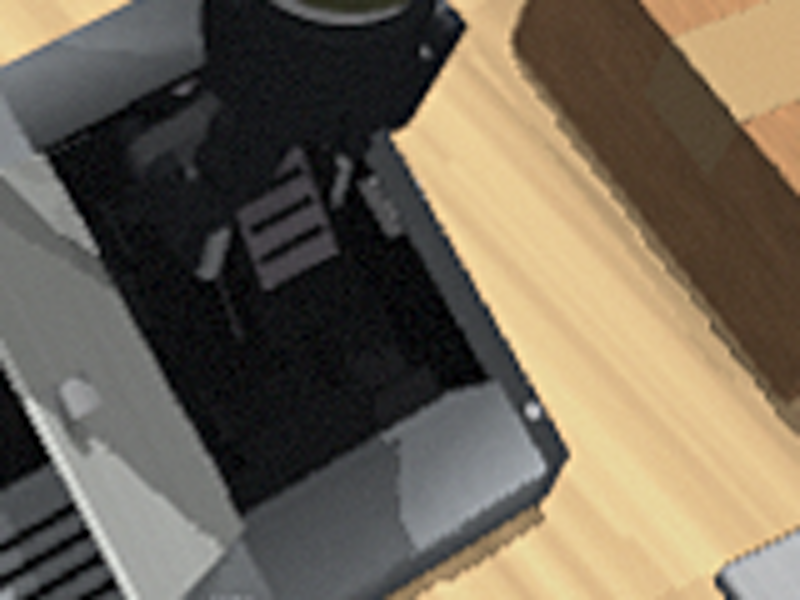

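```bash
python3 - <<'E'
from pitch import *
from scipy.optimize import least_squares
S=read_camera("side");g,u=tool();im=S["image"].astype(int)
d=im[...,0]-im[...,2];sub=d[318:340,405:430];i=np.argsort(sub.ravel())[::-1][:8]
print([(405+k%25,318+k//25,sub.ravel()[k]) for k in i])
for p in(36,39,42,45,48):
    o,f,m,l=pose(g,u,p,.003);print(p,[proj(S,o+f*.025+m*.044+l*k).round(1) for k in(-.0157,.0157)],proj(S,o-f*.037+m*.044+l*-.0157).round(1))
# check the tilt.png estimate the same way not possible now
E
```

```text
[(np.int64(410), np.int64(325), np.int64(8)), (np.int64(405), np.int64(339), np.int64(8)), (np.int64(406), np.int64(334), np.int64(6)), (np.int64(407), np.int64(319), np.int64(6)), (np.int64(426), np.int64(328), np.int64(5)), (np.int64(427), np.int64(331), np.int64(5)), (np.int64(429), np.int64(319), np.int64(5)), (np.int64(408), np.int64(337), np.int64(5))]
36 [array([414. , 318.2]), array([427.6, 310.9])] [400.6 287.3]
39 [array([413.8, 318.5]), array([427.4, 311.2])] [401.2 287.6]
42 [array([413.5, 318.7]), array([427.1, 311.4])] [401.8 288. ]
45 [array([413.2, 318.9]), array([426.8, 311.7])] [402.4 288.5]
48 [array([412.9, 319.1]), array([426.4, 311.9])] [403.  288.9]
```

```bash

python3 -m crank '{"travel":[[0.1,0,0.1],[0.2,0,0.3],[0.2,0,0.5],[0.2,0,0.62],[0.2,0,0.62]],"turn":[0,0,0,0,0]}'
python3 -m crank '{"travel":[[0,0,0.04],[0,0,0.04]],"turn":[0,0]}'
python3 -m crank '{"travel":[[0,0,0.04],[0,0,0.04]],"turn":[0,0]}'
python3 -m crank '{"travel":[[0,0,0.04],[0,0,0.04]],"turn":[0,0]}'
```

```text
clock: 19.38
tcp_pos: [0.5728, -0.2452, 0.0742]
orientation: [-0.0, -0.695, 0.719, 0.002]
wrist_force: [-0.2, -0.7, -5.5]
finger_gap: 0.0467
clock: 19.55
tcp_pos: [0.5741, -0.2458, 0.0746]
orientation: [-0.0, -0.696, 0.718, 0.0]
wrist_force: [-0.8, -0.3, -3.8]
finger_gap: 0.0472
clock: 19.72
tcp_pos: [0.5743, -0.246, 0.0735]
orientation: [0.0, -0.696, 0.718, -0.0]
wrist_force: [-0.4, 0.5, -6.4]
finger_gap: 0.047
clock: 19.88
tcp_pos: [0.5742, -0.2459, 0.0717]
orientation: [0.0, -0.696, 0.719, -0.0]
wrist_force: [0.0, 0.3, -6.3]
finger_gap: 0.0473
```

```bash

python3 -m crank '{"travel":[[0,0,0.04],[0,0,0.04]],"turn":[0,0]}'
python3 -m crank '{"travel":[[0,0,0.04],[0,0,0.04]],"turn":[0,0]}'
python3 -m crank '{"travel":[[0,0,0.03],[0,0,0.03]],"turn":[0,0]}'
python3 - <<'E'
from pitch import *
g,u=tool()
for p in(39,42,45):
    o,f,m,l=pose(g,u,p,.003);print(p,'tip',inbay(o+f*.062).round(1))
E
```

```text
clock: 20.05
tcp_pos: [0.5741, -0.2459, 0.0699]
orientation: [0.0, -0.696, 0.719, 0.0]
wrist_force: [0.2, 0.5, -4.9]
finger_gap: 0.0471
clock: 20.22
tcp_pos: [0.5744, -0.2464, 0.0692]
orientation: [-0.0, -0.695, 0.719, -0.001]
wrist_force: [-0.7, -0.4, -0.4]
finger_gap: 0.0474
clock: 20.38
tcp_pos: [0.5747, -0.2468, 0.0688]
orientation: [-0.0, -0.695, 0.719, -0.001]
wrist_force: [-2.1, 0.1, 4.5]
finger_gap: 0.0472
39 tip [-52.9  -0.7   4. ]
42 tip [-50.4  -0.7   1.2]
45 tip [-47.8  -0.7  -1.5]
```

```bash

python3 -m crank '{"travel":[[0.03,0,-0.015],[0.07,0,0.01],[0.07,0,0.01]],"turn":[0,0,0]}'
python3 -m crank '{"travel":[[0.03,0,0.015],[0.07,0,0.032],[0.07,0,0.032]],"turn":[0,0,0]}'
python3 -m crank '{"travel":[[0.03,0,0.015],[0.05,0,0.023],[0.05,0,0.023]],"turn":[0,0,0]}'
```

```text
clock: 20.63
tcp_pos: [0.5749, -0.2495, 0.0676]
orientation: [0.0, -0.695, 0.719, -0.001]
wrist_force: [0.0, -0.5, 4.4]
finger_gap: 0.0471
clock: 20.88
tcp_pos: [0.5748, -0.2523, 0.0663]
orientation: [0.0, -0.695, 0.719, -0.001]
wrist_force: [-0.2, -0.6, 5.1]
finger_gap: 0.0469
clock: 21.13
tcp_pos: [0.5747, -0.2541, 0.0654]
orientation: [0.0, -0.695, 0.719, -0.001]
wrist_force: [1.0, -0.4, 5.7]
finger_gap: 0.0472
```

```bash

python3 -m crank '{"travel":[[0.02,0,0.005],[0.035,0,0.01],[0.035,0,0.01]],"turn":[0,0,0]}'
python3 -m crank '{"travel":[[0.02,0,0.01],[0.035,0,0.016],[0.035,0,0.016]],"turn":[0,0,0]}'
python3 - <<'E'
from pitch import *
S=read_camera("side");g,u=tool()
for p in(41,43):
    o,f,m,l=pose(g,u,p,.003);print(p,'tip',inbay(o+f*.062).round(1),get_state()["wrist_force"])
im=S["image"][250:385,350:530,::-1].astype(float)/255
cv2.imwrite("pics/hook.png",cv2.resize((im**.45*255).astype(np.uint8),(800,600),interpolation=cv2.INTER_CUBIC))
E
```

```text
clock: 21.38
tcp_pos: [0.5746, -0.2553, 0.0649]
orientation: [0.0, -0.695, 0.719, -0.001]
wrist_force: [0.6, 0.2, 4.8]
finger_gap: 0.0474
clock: 21.63
tcp_pos: [0.5745, -0.2567, 0.0642]
orientation: [0.0, -0.696, 0.719, -0.001]
wrist_force: [-0.7, -0.4, 5.0]
finger_gap: 0.0471
41 tip [-62.2  -0.7   2.1] [ 0.0789581  -0.01616099  4.79069543]
43 tip [-60.5  -0.7   0.3] [ 0.0789581  -0.01616099  4.79069543]
```

View pics/hook.png

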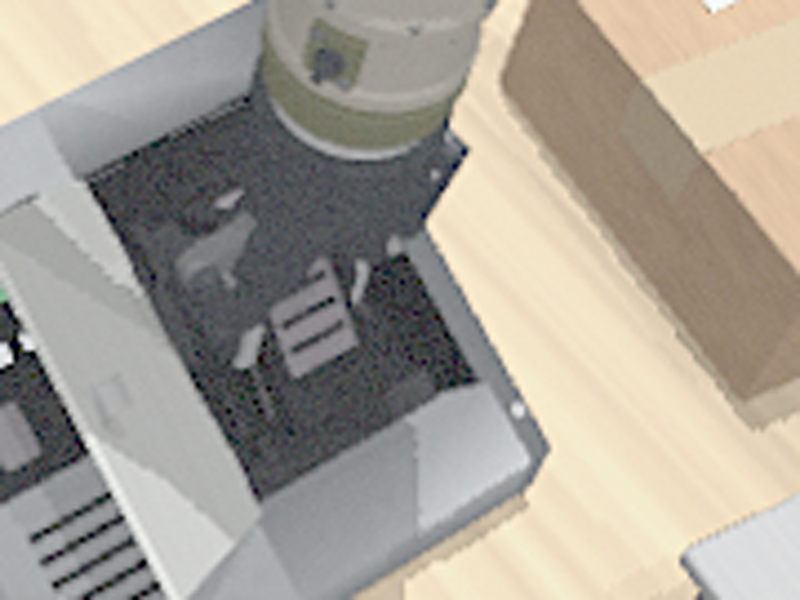

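Tongue tip is at bay x ≈ -60 mm on the floor, with no resistance met while sliding, so it should be under the ledge. Next: rock the pack down along an arc about the tip with a light grip.

```bash

python3 -m crank '{"travel":[[0,0,0],[-0.03,0,0.02],[-0.07,0,0.045],[-0.11,0,0.065],[-0.15,0,0.09]],"turn":[0,0,0,0,0]}' - 22
python3 -m crank '{"travel":[[-0.04,0,0.02],[-0.08,0,0.045],[-0.12,0,0.07],[-0.16,0,0.09],[-0.16,0,0.09]],"turn":[0,0,0,0,0]}'
python3 - <<'E'
from pitch import *
print(get_state()["wrist_force"],get_state()["ft_torque"])
E
```

```text
clock: 22.1
tcp_pos: [0.5749, -0.2534, 0.0627]
orientation: [-0.001, -0.695, 0.719, -0.003]
wrist_force: [-3.9, -3.3, 15.5]
finger_gap: 0.0474
clock: 22.52
tcp_pos: [0.5755, -0.2464, 0.0589]
orientation: [-0.001, -0.695, 0.719, -0.003]
wrist_force: [-1.0, -3.4, 11.2]
finger_gap: 0.0472
[-1.00323424 -3.35002092 11.2206008 ] [-1.27517088  0.42768188  0.02633274]
```

```bash

python3 -m crank '{"travel":[[-0.03,0,0.02],[-0.06,0,0.045],[-0.1,0,0.075],[-0.1,0,0.075]],"turn":[0,0,0,0]}'
python3 -m crank '{"travel":[[-0.02,0,0.015],[-0.04,0,0.03],[-0.04,0,0.03]],"turn":[0,0,0]}'
python3 - <<'E'
from pitch import *
S=read_camera("side");g,u=tool();print(get_state()["wrist_force"])
for p in(25,30,35):
    o,f,m,l=pose(g,u,p,.003);print(p,'tip',inbay(o+f*.062).round(1),'tail',inbay(o-f*.05).round(1),[proj(S,o+f*.025+m*.044+l*k).round(1) for k in(-.0157,.0157)])
im=S["image"];m=(im.min(2)>55)&(np.ptp(im.astype(int),axis=2)<30)
x0,y0,x1,y1=395,290,450,340
print(*["".join('#' if im[r,c].min()>70 else '+' if im[r,c].min()>48 else '.' for c in range(x0,x1)) for r in range(y0,y1)],sep="\n")
E
```

```text
clock: 22.85
tcp_pos: [0.5756, -0.2416, 0.0557]
orientation: [-0.0, -0.695, 0.719, -0.002]
wrist_force: [-1.7, -2.3, 12.9]
finger_gap: 0.0474
clock: 23.1
tcp_pos: [0.5757, -0.2415, 0.0556]
orientation: [-0.001, -0.695, 0.719, -0.004]
wrist_force: [-3.8, -4.0, 16.2]
finger_gap: 0.047
[-3.57498215 -2.73726407 17.26263532]
25 tip [-63.   -1.3   4.5] tail [49.  -1.6  4.5] [array([412.8, 330. ]), array([426. , 322.8])]
30 tip [-60.   -1.3  -1. ] tail [51.6 -1.6  8.8] [array([412.5, 330.7]), array([425.7, 323.5])]
35 tip [-56.6  -1.3  -6.3] tail [53.7 -1.6 13.2] [array([412.2, 331.2]), array([425.4, 324. ])]
................................................#######
...............................................+#######
+..............................................########
...............................................########
...............................................########
...+...........................................########
.............................................++.#######
++++.........................................++.#######
++++......................................
[... 1609 characters left out ...]
............................
...+#+..........+#+++..................................
.................+.....................................
.......................................................
.......................................................
.......................................................
.......................................................
.......................................................
.......................................................
.......................................................
.......................................................
......................................................+
.....................................................##
```

```bash

python3 -m crank '{"travel":[[0,0,0],[0,0,0],[0,0,0]],"turn":[0,0,0]}' 62 20
python3 - <<'E'
from pitch import *
S=read_camera("side");g,u=tool();print(get_state()["wrist_force"],get_state()["tcp_pos"])
im=S["image"]
x0,y0,x1,y1=395,300,435,335
print(*["".join('#' if im[r,c].min()>70 else '+' if im[r,c].min()>48 else '.' for c in range(x0,x1)) for r in range(y0,y1)],sep="\n")
d=np.load('chg.npz')
def home(p,dx=0,dy=0,z0=0): # tip fixed
    a=np.radians(p);T=np.array([-.062+dx,dy,z0]);f=np.array([np.cos(a),0,np.sin(a)]);m=np.array([-np.sin(a),0,np.cos(a)])
    w=lambda q:d['h']+d['R']@(q+[0,-.0615,-.055])
    return [proj(S,w(T+f*.037+m*.044+np.array([0,k,0]))).round(1) for k in(-.0157,.0157)]
for p in(0,2,4,6):print(p,home(p),home(p,-.002))
E
```

```text
clock: 23.4
tcp_pos: [0.576, -0.2393, 0.053]
orientation: [0.001, -0.696, 0.718, -0.002]
wrist_force: [3.7, -2.3, 5.1]
finger_gap: 0.0621
[ 4.93802503 -2.22289548  4.99687674] [ 0.57597385 -0.23925326  0.05300278]
+.+....................................+
.......................................+
................................++......
................................##+.....
.................................##.....
...................++............#+.....
..................+++...........+#+.....
.................++.............##......
+...............................#+......
+....................++........+#+......
...................++#+........##.......
.................++++##+.......#+.......
...............+++++#+++......+#+.......
.............+++++++++.+................
...........+++++++++....+...............
.........++++++++......+#+..............
........+++++++++....+###+..............
........++++++.....++#####+.............
........++++.....++######++.............
.........++....++######+..++............
...+#+...++..++######+....++............
..###.....+++#####+++....
[... 232 characters left out ...]
..+#########.................
##+...........#+####+##.................
..............+####+....................
..............+###+.....................
...............#+.......................
........................................
........................................
........................................
0 [array([424.2, 323. ]), array([411.1, 330.2])] [array([424.7, 323.9]), array([411.6, 331.1])]
2 [array([424.9, 323.6]), array([411.7, 330.8])] [array([425.4, 324.5]), array([412.2, 331.8])]
4 [array([425.6, 324.3]), array([412.4, 331.5])] [array([426.1, 325.2]), array([412.9, 332.5])]
6 [array([426.2, 325. ]), array([413. , 332.2])] [array([426.7, 325.9]), array([413.5, 333.2])]
```

```bash

python3 -m crank '{"travel":[[0,0,-0.1],[0,0,-0.2],[0,0,-0.4]],"turn":[0,0,0]}' 66
python3 -m crank '{"travel":[[0,0,-0.4],[0,0,-0.9],[0,0,-1.4],[0,0,-1.9],[0,0,-1.9]],"turn":[0,0,0,0,0]}' 66
python3 - <<'E'
from pitch import *
S=read_camera("side");print(get_state()["wrist_force"],get_state()["tcp_pos"])
im=S["image"]
x0,y0,x1,y1=395,290,435,335
print(*["".join('#' if im[r,c].min()>70 else '+' if im[r,c].min()>48 else '.' for c in range(x0,x1)) for r in range(y0,y1)],sep="\n")
d=np.load('chg.npz');w=lambda q:(d['h']+d['R']@(np.array(q)+[0,-.0615,-.055])).round(4)
print('push pt',w((.03,0,.044)),w((.015,0,.044)))
E
```

```text
clock: 23.7
tcp_pos: [0.5725, -0.2371, 0.0666]
orientation: [-0.001, -0.696, 0.718, 0.003]
wrist_force: [-0.7, 0.8, -0.1]
finger_gap: 0.0657
clock: 24.12
tcp_pos: [0.5757, -0.2389, 0.1484]
orientation: [0.001, -0.696, 0.718, -0.002]
wrist_force: [0.6, -0.2, 1.2]
finger_gap: 0.0663
[ 0.08029312 -0.80637268  0.17315497] [ 0.57517967 -0.23869458  0.14647123]
......................................++
..........++..........................++
........++#+...........................+
.......+###............................+
.......+##+.............................
......+###+..++........................#
......+###++###+.....................+##
......+#########.....................+##
......+##+######+....................+##
......###+#######+....................+#
.....+###+########....................+#
..++##############+....................+
.##############..##.....................
.############+...##+....................
.+##########...+####....................
..#######.....+#+###+...................
..+####.....++#+#++++...................
...##+.....+#####++.....................
....
[... 462 characters left out ...]
+#####+++...+............
..........++..+#+##+++.....++...........
...........+#######+....++##+...........
...........+####+++....+#####+..........
............+##++....+####+#++..........
............+#+.....+##+####+...........
.............++..++##+###+++............
.............++++###++##++..............
..............+###++##++................
..............+######+..................
...............#####+...................
...............+##+.....................
........................................
........................................
........................................
........................................
push pt [ 0.5748 -0.2195  0.0941] [ 0.5744 -0.2331  0.0877]
```

```bash

python3 -m crank '{"travel":[[-0.2,0,0],[-0.37,0,0],[-0.37,0,0],[-0.37,0,0],[-0.37,0,0.3]],"turn":[0,0,0,0,0]}' 0 30
python3 -m crank '{"travel":[[0,0,0.2],[0,0,0.4],[0,0,0.6],[0,0,0.75],[0,0,0.78]],"turn":[0,0,0,0,0]}'
python3 -m crank '{"travel":[[0,0,0.05],[0,0,0.05]],"turn":[0,0]}'
python3 -m crank '{"travel":[[0,0,0.05],[0,0,0.05]],"turn":[0,0]}'
python3 -m crank '{"travel":[[0,0,0.05],[0,0,0.05]],"turn":[0,0]}'
```

```text
clock: 24.58
tcp_pos: [0.5759, -0.2237, 0.1336]
orientation: [0.0, -0.696, 0.718, -0.001]
wrist_force: [1.6, 0.1, 0.9]
finger_gap: 0.0053
clock: 25.0
tcp_pos: [0.574, -0.2232, 0.0993]
orientation: [-0.0, -0.695, 0.719, 0.001]
wrist_force: [-0.1, 0.6, 0.1]
finger_gap: -0.0003
clock: 25.17
tcp_pos: [0.5748, -0.2236, 0.0988]
orientation: [0.0, -0.695, 0.719, 0.0]
wrist_force: [0.0, 0.6, 0.6]
finger_gap: 0.0
clock: 25.33
tcp_pos: [0.575, -0.2237, 0.0972]
orientation: [0.0, -0.695, 0.719, -0.0]
wrist_force: [-0.6, 0.6, -0.3]
finger_gap: 0.0002
clock: 25.5
tcp_pos: [0.5753, -0.2238, 0.0966]
orientation: [0.0, -0.696, 0.719, -0.001]
wrist_force: [-1.0, 1.3, 5.6]
finger_gap: 0.0002
```

```bash

python3 -m crank '{"travel":[[0,0,0.04],[0,0,0.04]],"turn":[0,0]}'
python3 -m crank '{"travel":[[0,0,0.04],[0,0,0.04]],"turn":[0,0]}'
python3 -m crank '{"travel":[[0,0,0.03],[0,0,0.03]],"turn":[0,0]}'
```

```text
clock: 25.67
tcp_pos: [0.5754, -0.2238, 0.0963]
orientation: [0.0, -0.696, 0.718, -0.001]
wrist_force: [-4.2, 0.7, 12.8]
finger_gap: -0.0004
clock: 25.83
tcp_pos: [0.5755, -0.2238, 0.0962]
orientation: [0.001, -0.696, 0.718, -0.002]
wrist_force: [-6.9, 2.7, 21.0]
finger_gap: 0.0003
clock: 26.0
tcp_pos: [0.5755, -0.2238, 0.096]
orientation: [0.001, -0.696, 0.718, -0.002]
wrist_force: [-9.4, 4.1, 26.9]
finger_gap: -0.0003
```

The press is rigid and its contact height matches the home pose. I'll probe the low end 40 mm further down to check the pack is parallel to the floor. Contact there should come at z ≈ 0.078.

```bash

python3 -m crank '{"travel":[[0,0,-0.2],[0,0,-0.5],[0.5,0,-0.5],[1,0,-0.4],[1,0,0.1]],"turn":[0,0,0,0,0]}'
python3 -m crank '{"travel":[[0,0,0.1],[0,0,0.15],[0,0,0.15]],"turn":[0,0,0]}'
python3 -m crank '{"travel":[[0,0,0.04],[0,0,0.04]],"turn":[0,0]}'
python3 -m crank '{"travel":[[0,0,0.04],[0,0,0.04]],"turn":[0,0]}'
python3 -m crank '{"travel":[[0,0,0.04],[0,0,0.04]],"turn":[0,0]}'
```

```text
clock: 26.42
tcp_pos: [0.5766, -0.2684, 0.0907]
orientation: [0.001, -0.695, 0.719, -0.005]
wrist_force: [1.6, -0.2, 0.3]
finger_gap: 0.0
clock: 26.67
tcp_pos: [0.573, -0.2628, 0.0801]
orientation: [-0.0, -0.696, 0.718, 0.001]
wrist_force: [-0.0, -0.6, 0.3]
finger_gap: -0.0
clock: 26.83
tcp_pos: [0.574, -0.2632, 0.0796]
orientation: [0.0, -0.696, 0.718, -0.0]
wrist_force: [-0.0, 0.2, -0.1]
finger_gap: 0.0002
clock: 27.0
tcp_pos: [0.5742, -0.2635, 0.0782]
orientation: [0.0, -0.696, 0.718, -0.001]
wrist_force: [0.0, 0.5, 1.5]
finger_gap: 0.0002
clock: 27.17
tcp_pos: [0.5743, -0.2636, 0.0779]
orientation: [0.0, -0.696, 0.718, -0.001]
wrist_force: [-1.5, 1.3, 6.7]
finger_gap: -0.0003
```

Slope between the two probes is 0.466 = tan 25°, so the pack lies flat. Now to retreat and look.

```bash

python3 -m crank '{"travel":[[0,0,-0.5],[0,0,-1.4],[0,0,-2.4],[0,0,-3.4],[0,0,-4.4]],"turn":[0,0,0,0,0]}'
python3 -m crank '{"travel":[[-0.5,0,-0.5],[-1.4,0,-0.5],[-2.4,0,-0.5],[-3.4,0,-0.5],[-4.4,0,-0.5]],"turn":[0,0,0,0,0]}'
python3 -m crank '{"travel":[[-1,0,0],[-2,0,0],[-3,0,0],[-4,0,0],[-5,0,0]],"turn":[0,0,0,0,0]}'
python3 -m crank '{"travel":[[-0.5,0,0],[-0.5,0,0],[-0.5,0,0]],"turn":[0,0,0]}'
python3 - <<'E'
from h import *
T=read_camera("top");S=read_camera("side")
g=lambda im:((im[:,:,::-1]/255.)**.5*255).astype(np.uint8)
cv2.imwrite("pics/final.png",np.vstack([np.hstack([cv2.resize(g(T["image"][165:300,360:480]),(400,400)),cv2.resize(g(S["image"][240:420,300:480]),(400,400))]),np.hstack([cv2.resize(g(T["image"]),(400,200)),cv2.resize(g(S["image"]),(400,200))])]))
E
```

```text
clock: 27.58
tcp_pos: [0.5732, -0.2632, 0.2538]
orientation: [-0.0, -0.696, 0.719, 0.0]
wrist_force: [1.5, -0.9, 0.6]
finger_gap: -0.0001
clock: 28.0
tcp_pos: [0.5791, -0.0863, 0.2723]
orientation: [0.0, -0.695, 0.719, -0.0]
wrist_force: [0.4, -0.1, 0.5]
finger_gap: -0.0
clock: 28.42
tcp_pos: [0.5855, 0.1142, 0.2722]
orientation: [0.0, -0.696, 0.719, -0.0]
wrist_force: [0.5, 0.7, -0.6]
finger_gap: -0.0
clock: 28.67
tcp_pos: [0.5862, 0.1335, 0.2718]
orientation: [-0.0, -0.697, 0.718, -0.0]
wrist_force: [0.6, 0.4, -0.0]
finger_gap: 0.0001
```

View pics/final.png

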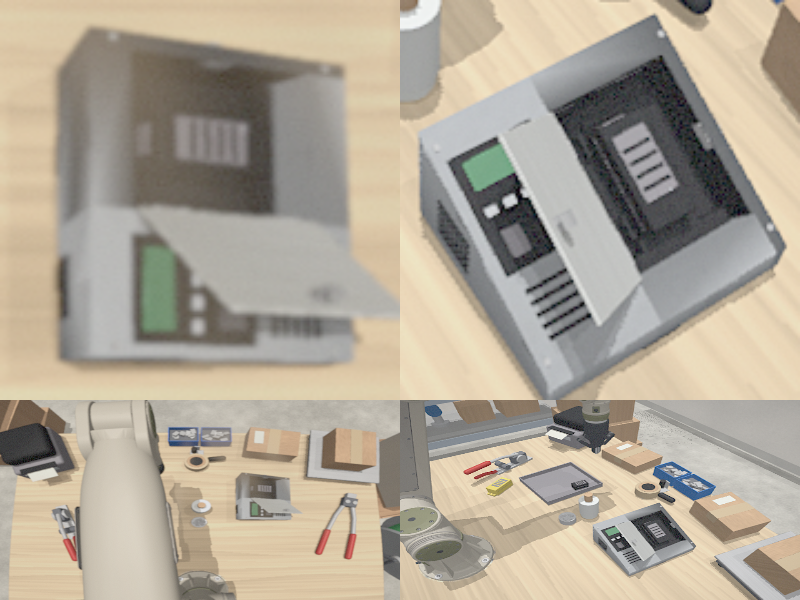

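The pack lies flat in the bay, parallel to its walls, with its panel at about (212,140) in the top crop. The cover is standing open and the other objects are where they were. Handing in.

```bash
python3 -c "
from workcell import *
print(hand_in())"
```

```text
the job is handed in; nothing more can be done
None
```

The large pack is in the charger bay, flat and released, with the cover standing open. I handed the job in at about 29 s; no verdict is given.

**What I did:**
- I pressed the cover at its pad until the catch let go, then drew the finger clear as it swung open.
- The tool can only point down. After a first grip near the tail lifted the pack flat, I set it down and regripped it at its centre.
- I levered the pack to about 17° tail-up on the bay's upper edge, after one lowering that missed that edge.
- I slid the tongue along the bay floor and under the ledge, rocked the pack down, let go, and pressed the top with shut fingers at up to about 27 N.

**Last checks:**
- **Pack flat:** two touches on its top, 40 mm apart, gave a slope of 0.466, which is tan 25°. The contact height matched the home pose to about 1 mm, and the press met a rigid stop.
- **Scene:** the last picture shows the pack square in the bay and the cover open. The small pack, roll, tin and tape dispenser looked untouched, judged by eye only.

**Not confirmed:** the picture of the hooking could not show the tongue under the ledge. I inferred it from touching the floor, meeting no resistance while sliding, and the flat final pose. There was also a 5 to 7 N side and upward load on the fingers just after letting go. It vanished when I lifted, and I did not find the cause.

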